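# Unlatch the ball-coupled dish clamp and hold its arm up

### The job

A flat glass dish sits under the hold-down arm of the dish clamp on the draining board. Take hold of the latch knob on top of the arm's free end, pull it sideways against its spring, away from the hooked catch, until the latch is free of the catch; then, keeping hold, swing the arm up off its ball until that end is at least 8 cm higher than where it sat, and stay like that: finish with the gripper still holding the arm up and still, so that a colleague can take the dish out. Do not shift the dish or the small things standing around.

Things in the scene. Friction and masses are not known exactly. Their poses are not given: they have to be found in the camera images.
- clamp_base: Fixed base of the dish clamp: bare aluminium plate 260 x 100 x 10 mm on a wooden draining board (its top 96 mm above the worktop) in the sink; carries arm and latch. Origin: centre of its underside; x runs along the plate from hinge to ball, y across, z up. Hinge between two dark cheeks at x = -100 mm (tops at z = 60, outer faces y = +-28 mm)
- tongue (a joint): Swing of the hold-down arm (aluminium bar 28 mm wide, about 0.35 kg) about the hinge pin, rad: 0 = down, its coupler cup over the ball; grows as the free end rises, stop at 1.2. No spring, hardly any friction: let go, it falls back. It cannot rise beyond about 0.02 while the latch is caught
- latch (a joint): Slide of the cross latch on the arm's free end, m: 0 = home, its toe caught under the lip of the catch; grows as the knob is pulled along +y of clamp_base; stop at 0.022. Toe clear of the lip from 0.012 on. Spring back to 0: 5 N at 0, 10 N at 0.020. Once the arm is raised the latch may be anywhere
- knob_grip (a point): Grip point on the latch knob, an upright black cylinder 16 mm in diameter; stem from 20 mm below to 14 mm above this point, flat slide 24 mm below; nothing beside the knob stands higher than the slide. Arm down, latch home: 190 mm from the hinge pin along x of clamp_base, y = 0, z = 103 mm in clamp_base, 58 mm above the pin. Moves with latch and arm; axes as clamp_base
- catch (a point): Middle of the lip of the fixed hooked catch, a dark steel bracket on the -y side of the free end: 34 mm wide, 28 mm deep, top at z = 49 mm; this point at x = 90, y = -73, z = 45 mm in clamp_base
- ball (a point): Centre of the fixed steel ball, 30 mm in diameter, on its post, inside the coupler cup at the start: x = 90, y = 0, z = 45 mm in clamp_base
- coupler (a point): Centre of the coupler cup (48 mm in diameter) at the free end of the arm, 190 mm from the hinge pin; at z = 45 mm in clamp_base with the arm down on the ball
- hinge_pin (a point): Middle of the hinge pin: x = -100, y = 0, z = 45 mm in clamp_base; axis along y of clamp_base
- petri_dish: Flat round glass dish 74 mm in diameter, 14 mm tall, loose, lying on the base plate under the arm's round rubber foot, which just clears it (about 3 mm above its rim). Origin: centre of its underside
- stopper: Loose tapered cork-brown stopper, 33 mm across, 28 mm tall, standing on the +y side of the clamp; origin: centre of its underside. Bystander
- dropper: Loose small brown dropper bottle, 37 mm across, 108 mm tall, standing on the -y side of the clamp; origin: centre of its underside. Bystander
- packet: Loose flat packet 78 x 64 x 12 mm on the -y side of the clamp; origin: centre of its underside. Bystander
- beaker: Loose small glass beaker, 52 mm across, 66 mm tall, on the +y side of the clamp; origin: centre of its underside. Bystander. At the far end of the board, fixed, stand a tube rack (78 mm tall) and a wash bottle (194 mm tall)

How it is judged:
By the outcome, as a careful person would: the job done as asked, in the order asked, and still so for the second after the job is handed in, while the arm keeps its last pose, push and grip.
It also fails if it takes over 32 s, if anything falls off the work surface, if the arm or the gripper's body presses on something with over 40 N, if the wrist force passes 120 N, or if a joint passes its speed limit or range.

### The arm

A 6-joint arm with a two-finger parallel gripper is mounted at the origin on a cart in front of the work surface, level with it; the furniture and walls round the work are solid. World frame = base frame: x ahead of the robot, y to its left, z up, the work surface at z = 0. Lengths are in m, angles in rad, forces in N, time in s.
With the tool pointing down it reaches from about 0.275 to 0.875 m from the base axis. Payload 12.5 kg.
Tool frame: the origin (TCP) lies at the very end of the fingers, on their centre line; the grasp point (between the pads) lies 19 mm behind it (grip_depth is the distance from the TCP to the grasp point, in m); x points along the fingers, z is the direction in which the jaws open and shut, and the axes are right-handed (so a half turn about x gives the same grasp; the last joint's range is limited). The gripper opens to 85 mm and grips with 20 to 120 N. Pads are 22 mm wide; open, the fingers measure 114 mm over their backs; the gripper's body (76 mm by 85 mm) begins 54 mm behind the grasp point. The pads swing forward as they close: fully open they stand 13 mm farther back than shut.
Start: joints at [1.253, 0.351, 1.652, -0, 1.139, -0.085], TCP at [0.127, 0.535, 0.231] pointing down, gripper open.
Joint ranges: [-2.75, 2.75], [-0.79, 2.1], [0.01, 2.65], [-1.57, 4.71], [0.07, 3.14], [-2.87, 2.87]. Speed limits (rad/s): [2.22, 2.22, 2.79, 3.14, 3.14, 3.14].

### API

Orientations are given as a rotation vector (axis times angle).
In Python, from plant import * gives the robot as it stands.
- The arm moves only by the shell command python3 -m inch 'ROWS' [OPENING] [FORCE]. ROWS is JSON, a list that holds one entry, the list of rows, each a list of 6 numbers: the shift along the world's x, y, z in mm, then the turn, a rotation vector about the world's x, y, z in rad. A call has 1 to 8 rows; each row shifts and turns the commanded pose from where the row before left it; what a row does not reach is not made up. A row lasts 1/8 s, in which the tool goes at most 62.5 mm and 10.7 degrees, less where a joint would pass 70% of its speed; a pose out of reach is approached as far as the arm can. A call is refused whole if a number of a shift passes 62.5 or a number of a turn 0.188, either way. A call with a gripper value outside its range is refused whole. OPENING is the gripper command: -1 is fully open, 1 is shut, values between are in proportion, set as the call begins (- or left out, the last holds). The fingers move at their own pace and stop on an object; FORCE is the grip in N (left out, the last holds). Time passes only in rows, so rows that do not move let the fingers close. It gives the time, the measured TCP pose, the force and the opening at its end, in the units of the state.
- observe(): the state, without advancing time (a new reading comes with each control period).
- capture(name): name is "scene" or "top" or "wrist"; returns (picture, depth): 400x640x3 uint8, red, green, blue; 400x640 float32, m along the optical axis (not along the pixel's ray), 0 where there is no reading.
- camera_info(name): a dict with "vfov" (degrees; the focal length in pixels is half the picture's height over the tangent of half this angle, whatever the lens; pixels are square), "cx", "cy" (the principal point, pixels), "rvec" (rotation vector, rad) and "tvec" (3), from world to camera coordinates, as OpenCV has them. Camera axes: x right, y down, z forward; pixel columns grow to the right and rows downward; lengths in m; the calibration is good to about 2 mm. The wrist camera is an equidistant fisheye: a pixel r from the principal point sees the ray r / f radians off the axis. A picture is of the moment at which its call begins: read the wrist's pose just before it. camera_info takes no time and is no camera call; for the wrist camera it gives the pose at the moment of the call.
- sign_off(): hands the job in, once; it reports no verdict.
The state is a dict: "t": time; "joint_pos": joint angles; "dq": joint speeds; "joint_efforts": joint torques, N m; "tcp_pos": TCP position; "tcp_rot": TCP orientation; "ft_force": force on the tool from outside, world axes, zero at the start; "wrist_torque": the same for the moment, N m; "grip_width": finger opening in m.
Only numpy, scipy, OpenCV 4.12 (cv2) and the standard library are available. Lean on these libraries where they do the work, as an engineer would, in place of code of your own. Each camera call takes 0.05 s, during which the arm holds its last target.

## Working session

There is one attempt and no reset: what is moved stays moved. The work goes in short steps, Python scripts to look and compute and a shell command to move; the robot and the scene stay as the last step left them, time stands still between calls to the robot, and variables do not carry over. Pictures are saved under pics/ and viewed, and the job is handed in when it is done.

```bash
ls && mkdir -p pics
python3 - <<'E'
from plant import *
import cv2
s=observe()
print({k:(np.round(v,3).tolist() if hasattr(v,'__len__') else v) for k,v in s.items()} if 'np' in globals() else s)
for n in ("scene","top","wrist"):
    print(n,camera_info(n))
    p,d=capture(n)
    cv2.imwrite(f"pics/{n}0.png",p[:,:,::-1])
    import numpy as np
    np.save(f"pics/{n}0.npy",d)
E
```

```text
pics
{'t': 0.0, 'joint_pos': array([ 1.25341804e+00,  3.51220471e-01,  1.65242683e+00, -7.84183856e-06,
        1.13909930e+00, -8.46117491e-02]), 'dq': array([-0.00128086,  0.00037973, -0.0011784 , -0.00137054, -0.00179499,
       -0.00109896]), 'joint_efforts': array([-1.53105721e-03, -5.06102765e+01, -2.91408706e+01, -1.57655754e-04,
        4.52408378e-03,  2.73463496e-05]), 'tcp_pos': array([0.12674808, 0.53485542, 0.23076602]), 'tcp_rot': array([-1.03671905,  1.31133778,  1.03564551]), 'ft_force': array([ 0.39487655,  0.17218869, -0.49276091]), 'wrist_torque': array([ 0.04081161,  0.00790239, -0.02798446]), 'grip_width': 0.0853830009423867}
scene {'vfov': 57.337484782506344, 'cx': 321.70384612031273, 'cy': 200.49941485726637, 'rvec': array([ 2.10944687, -0.81029271,  0.38705149]), 'tvec': array([-0.0857135 ,  0.48981801,  0.53714558])}
top {'vfov': 54.913392890433336, 'cx': 318.7014288338994, 'cy': 196.48048347902306, 'rvec': array([ 2.17629147, -2.21461663,  0.04748103]), 'tvec': array([0.37326261, 0.42348314, 1.02613037])}
wrist {'vfov': 65.70646984690485, 'cx': 320.5710323703092, 'cy': 198.00581767957382, 'rvec': array([-2.28625165, -1.80927112, -0.24756638]), 'tvec': array([-0.55115221, -0.03508355,  0.38092242])}
```

View pics/scene0.png

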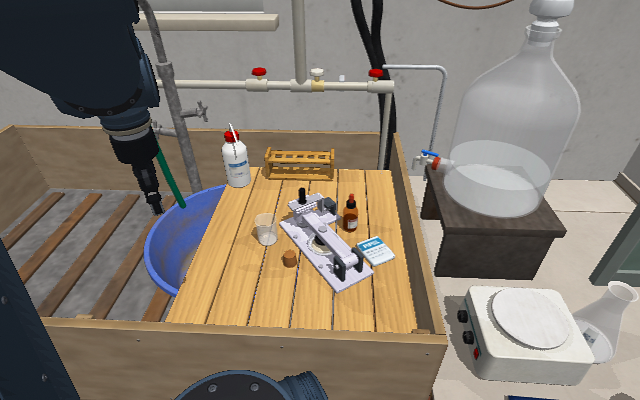

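View pics/top0.png

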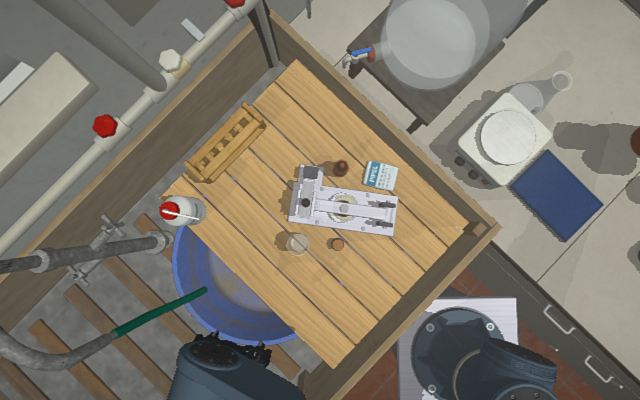

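View pics/wrist0.png

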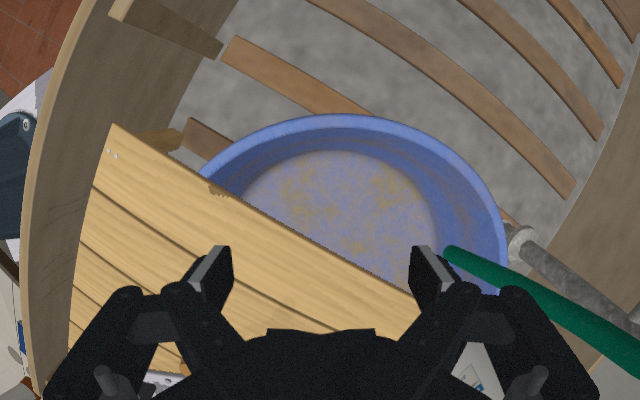

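The top view shows the clamp base around (343,208). The hinge cheeks are near (380,210) and the black knob near (306,202). The dropper is at (341,168), the packet at (380,175), the beaker at (297,243) and the stopper at (336,243). I'll zoom in and measure next.

```bash
cat > h.py <<'E'
import numpy as np, cv2
from plant import *
def cam(n,ci=None):
    ci=ci or camera_info(n); f=200/np.tan(np.radians(ci['vfov'])/2)
    R=cv2.Rodrigues(np.array(ci['rvec']))[0]; return f,ci['cx'],ci['cy'],R,np.array(ci['tvec'])
def ray(n,u,v):
    f,cx,cy,R,t=cam(n); d=R.T@np.array([(u-cx)/f,(v-cy)/f,1]); return -R.T@t,d
def onz(n,u,v,z):
    o,d=ray(n,u,v); return o+d*(z-o[2])/d[2]
def cross(a,b):
    o1,d1=a;o2,d2=b
    A=np.stack([d1,-d2],1); s=np.linalg.lstsq(A,o2-o1,rcond=None)[0]
    p,q=o1+s[0]*d1,o2+s[1]*d2; return (p+q)/2,np.linalg.norm(p-q)
def cloud(n,d):
    f,cx,cy,R,t=cam(n); v,u=np.mgrid[:400,:640]
    P=np.stack([(u-cx)/f*d,(v-cy)/f*d,d],-1); return (P-t)@R
def proj(n,p):
    f,cx,cy,R,t=cam(n); c=R@np.asarray(p)+t; return c[0]/c[2]*f+cx,c[1]/c[2]*f+cy
E
python3 - <<'E'
from h import *
t=cv2.imread('pics/top0.png'); s=cv2.imread('pics/scene0.png')
a=cv2.resize(t[150:260,270:420],None,fx=5,fy=5,interpolation=cv2.INTER_CUBIC)
b=cv2.resize(s[175:295,240:400],None,fx=5,fy=5,interpolation=cv2.INTER_CUBIC)
cv2.imwrite('pics/topz.png',a);cv2.imwrite('pics/scenez.png',b)
d=np.load('pics/top0.npy'); P=cloud('top',d)
for u,v in [(306,202),(343,180),(300,170),(380,175),(392,200),(340,260)]: print(u,v,P[v,u].round(3))
# plate: light pixels region near z 0.106
E
```

```text
306 202 [0.409 0.393 0.212]
343 180 [0.466 0.305 0.097]
300 170 [0.491 0.41  0.105]
380 175 [0.475 0.215 0.11 ]
392 200 [0.414 0.187 0.11 ]
340 260 [0.269 0.316 0.096]
```

View pics/topz.png

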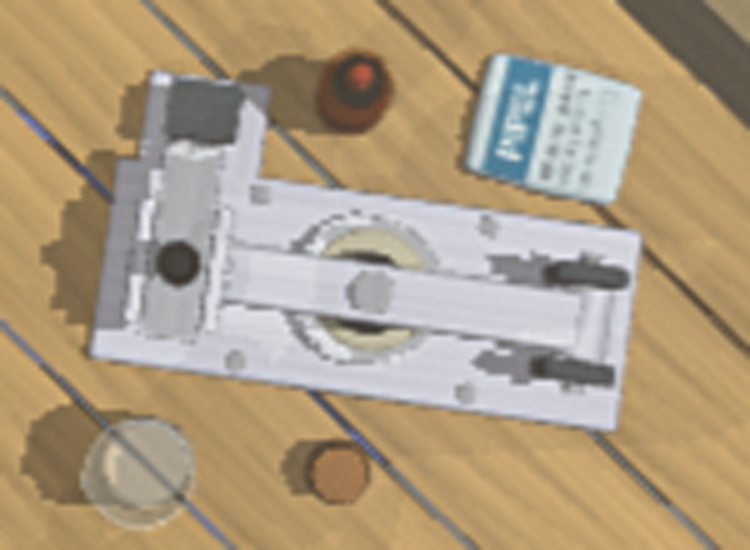

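View pics/scenez.png

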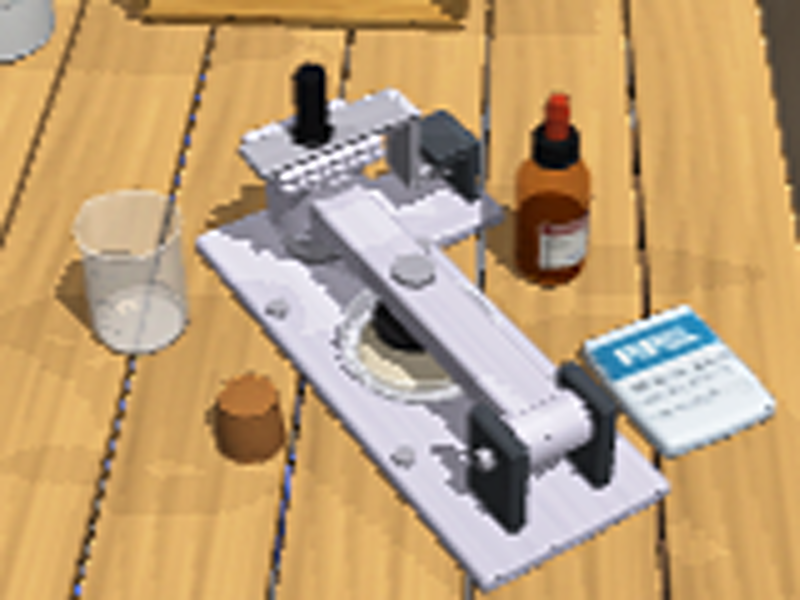

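The zooms show the plate corners clearly: top zoom (641,232), (616,430) and (92,356). The knob top is at zoom (178,262) in the top view. In the scene zoom the knob stem runs from (310,65) to (313,140).

Run:
```python
from h import *
Z=lambda a,b:(270+a/5-0.4,150+b/5-0.4)
S=lambda a,b:(240+a/5-0.4,175+b/5-0.4)
c=[onz('top',*Z(*p),0.106) for p in [(641,232),(616,430),(92,356)]]
for p in c: print(p.round(4))
print(np.linalg.norm(c[0]-c[1]),np.linalg.norm(c[1]-c[2]))
ctr=(c[0]+c[2])/2
ex=(c[2]-c[1]);ex[2]=0;ex/=np.linalg.norm(ex);e2=(c[1]-c[0]);e2/=np.linalg.norm(e2)
print('ctr',ctr,'ex',ex,'ey',e2)
# scene corners
cs=[onz('scene',*S(*p),0.106) for p in [(668,488),(488,588),(197,240)]]
for p in cs: print('sc',p.round(4))
k=onz('top',*Z(178,262),0.213); print('knob top plane',k)
k2,err=cross(ray('top',*Z(178,262)),ray('scene',*S(310,70))); print('knob 2view',k2,err)
# depth knob
t=cv2.imread('pics/top0.png');P=cloud('top',np.load('pics/top0.npy'))
m=(P[...,2]>0.2)&(np.hypot(P[...,0]-k[0],P[...,1]-k[1])<.02); print('depth knob',P[m].mean(0),m.sum(),P[m].max(0))
# combined
yaw=np.arctan2(ex[1],ex[0]); print('yaw',yaw, 'ey from ex',-ex[1],ex[0])
ey=np.array([-ex[1],ex[0],0])
print('pred knob',(ctr+ex*0.09)[:2])
for n,p,z in [('hinge',None,0)]: pass
Tt=lambda q:(round((q-ctr)@ex,4),round((q-ctr)@ey,4))
for n,(a,b),z in [('dropper',(358,80),.2),('beaker',(138,470),.162),('stopper',(339,472),.124),('knob',(178,262),.213),('foot/arm',(370,292),.106+.045)]:
    q=onz('top',*Z(a,b),z);print(n,q.round(3),Tt(q))
```

```text
[0.4232 0.1721 0.106 ]
[0.327  0.1869 0.106 ]
[0.3673 0.4414 0.106 ]
0.09733192431650657 0.257697539988789
ctr [0.39527696 0.30676466 0.106     ] ex [0.15654773 0.9876704  0.        ] ey [-0.98843594  0.151639    0.        ]
sc [0.4189 0.1711 0.106 ]
sc [0.3242 0.1849 0.106 ]
sc [0.365  0.4399 0.106 ]
knob top plane [0.40890447 0.39454518 0.213     ]
knob 2view [0.40835538 0.39483572 0.21502154] 0.0012131055674673747
depth knob [0.40894532 0.39607626 0.21258234] 44 [0.41551762 0.40380684 0.21630267]
yaw 1.4136020194594856 ey from ex -0.9876703950325368 0.15654772683201956
pred knob [0.40936625 0.395655  ]
dropper [0.488 0.314 0.2  ] (np.float64(0.022), np.float64(-0.0908))
beaker [0.316 0.416 0.162] (np.float64(0.0958), np.float64(0.0957))
stopper [0.31  0.323 0.124] (np.float64(0.0025), np.float64(0.0864))
knob [0.409 0.395 0.213] (np.float64(0.0888), np.float64(0.0003))
foot/arm [0.395 0.308 0.151] (np.float64(0.0011), np.float64(-0.0))
```

```bash
cat > chk.py <<'E'
from h import *
from scipy.spatial.transform import Rotation as Ro
ex=np.array([.1564,.9877,0]);ey=np.array([-.9877,.1564,0]);ez=np.array([0,0,1.])
org=np.array([.3950,.3064,.096]); hinge=org-0.1*ex+.045*ez
K=np.array([.4088,.3953,.199])
def rep():
    s=observe();R=Ro.from_rotvec(s['tcp_rot']).as_matrix()
    g=s['tcp_pos']-.019*R[:,0]
    print('t',round(s['t'],2),'tcp',s['tcp_pos'].round(4),'grip',g.round(4),'rel clamp mm',[round(1e3*float((g-K)@e),1) for e in(ex,ey,ez)])
    print('x',R[:,0].round(3),'z',R[:,2].round(3),'q',s['joint_pos'].round(2),'F',s['ft_force'].round(1),'w',round(s['grip_width'],4))
    return s,R,g
E
python3 - <<'E'
from chk import *
s,R,g=rep()
for sg in (1,-1):
    z=sg*ey;x=-ez;T=np.stack([x,np.cross(z,x),z],1)
    print(sg,Ro.from_matrix(T@R.T).as_rotvec(), 'tcp shift to 60mm above', 1e3*(K+[0,0,.06-.019+.003]-s['tcp_pos']))
E
```

```text
t 0.15 tcp [0.1268 0.5349 0.2309] grip [0.1268 0.5349 0.2499] rel clamp mm [93.8, 300.4, 50.9]
x [-0.    -0.001 -1.   ] z [ 0.231  0.973 -0.001] q [ 1.25  0.35  1.65  0.    1.14 -0.08] F [-0.3 -0.3  0.9] w 0.0855
1 [9.16960716e-04 4.86817296e-04 1.64656272e+00] tcp shift to 60mm above [ 282.01171726 -139.62814712   12.12929235]
-1 [ 4.76841504e-04 -8.98170485e-04 -1.49502969e+00] tcp shift to 60mm above [ 282.01171726 -139.62814712   12.12929235]
```

```bash
python3 -m inch '[[[20,-10,2,0,0,-0.11],[24,-12,2,0,0,-0.125],[24,-12,2,0,0,-0.125],[24,-12,2,0,0,-0.125],[24,-12,2,0,0,-0.125],[24,-12,2,0,0,-0.125],[24,-12,0,0,0,-0.125],[24,-12,0,0,0,-0.125]]]' 0 60 && python3 -m inch '[[[24,-12,0,0,0,-0.125],[24,-12,0,0,0,-0.125],[24,-12,0,0,0,-0.13],[22,-10,0,0,0,-0.13],[0,0,0,0,0,0]]]'
python3 - <<'E'
from chk import *
s,R,g=rep()
z=-ey;x=-ez;T=np.stack([x,np.cross(z,x),z],1)
print(Ro.from_matrix(T@R.T).as_rotvec())
p,d=capture('wrist');cv2.imwrite('pics/w1.png',p[:,:,::-1])
p,d=capture('scene');cv2.imwrite('pics/s1.png',cv2.resize(p[140:300,220:420,::-1],None,fx=4,fy=4-.5,interpolation=2))
E
```

```text
t: 1.15
tcp_pos: [0.3156, 0.4406, 0.2431]
tcp_rot: [-0.274, 1.554, 0.274]
ft_force: [-0.0, -0.2, -0.5]
grip_width: 0.0427
t: 1.78
tcp_pos: [0.4097, 0.3945, 0.2429]
tcp_rot: [0.124, 1.568, -0.125]
ft_force: [-0.6, 0.5, -1.3]
grip_width: 0.0426
t 1.77 tcp [0.4097 0.3945 0.2429] grip [0.4097 0.3945 0.2619] rel clamp mm [-0.6, -1.0, 62.9]
x [-0. -0. -1.] z [ 0.987 -0.158 -0.   ] q [ 0.68  0.37  1.59 -0.    1.18  0.84] F [-0.6  0.5 -1.3] w 0.0426
[ 0.0003476  -0.0003448   0.00160039]
```

View pics/w1.png

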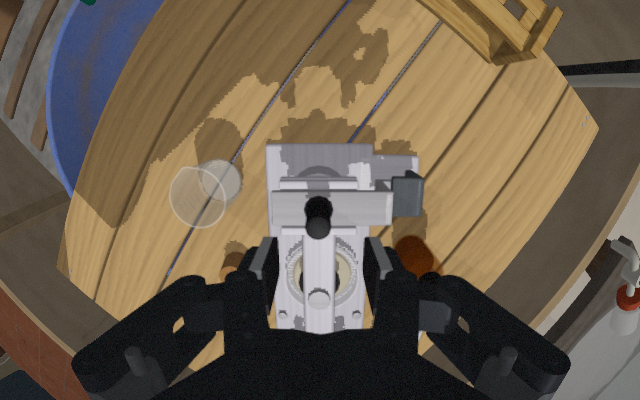

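View pics/s1.png

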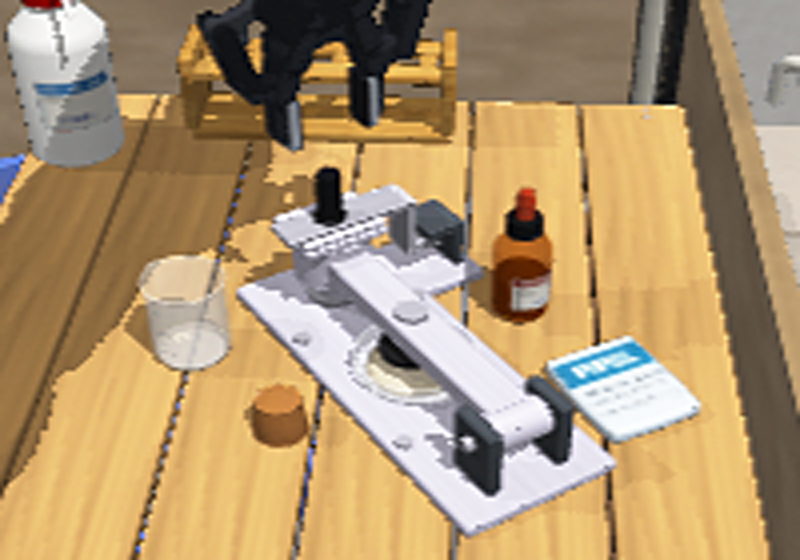

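The wrist view shows the knob between the jaws, with its top at about (318,229) and base at about (319,205). The scene crop confirms that the knob is standing and everything else is undisturbed. I'll check the knob position by wrist ray.

Run:
```python
from chk import *
f,cx,cy,R,t=cam('wrist')
def fr(u,v,z):
    dx,dy=u-cx,v-cy;r=np.hypot(dx,dy);a=r/f
    d=R.T@np.array([np.sin(a)*dx/r,np.sin(a)*dy/r,np.cos(a)]);o=-R.T@t
    return o+d*(z-o[2])/d[2]
q=fr(318,229,.213);print(q.round(4),'rel K mm',[round(1e3*float((q-K)@e),1) for e in(ex,ey)])
q=fr(319,203,.175);print(q.round(4),'rel K mm',[round(1e3*float((q-K)@e),1) for e in(ex,ey)])
```

```text
[0.4063 0.3974 0.213 ] rel K mm [1.7, 2.8]
[0.4074 0.4023 0.175 ] rel K mm [6.7, 2.4]
```

```bash
python3 -m inch '[[[-1.7,2.3,-10,0,0,0],[0,0,-15,0,0,0],[0,0,-15,0,0,0],[0,0,-12,0,0,0],[0,0,-8,0,0,0],[0,0,0,0,0,0]]]'
python3 - <<'E'
from chk import *
s,R,g=rep()
p,d=capture('wrist');cv2.imwrite('pics/w2.png',p[:,:,::-1])
E
```

```text
t: 2.62
tcp_pos: [0.407, 0.3973, 0.1827]
tcp_rot: [0.123, 1.568, -0.124]
ft_force: [0.7, -0.7, -0.8]
grip_width: 0.0427
t 2.62 tcp [0.407  0.3973 0.1827] grip [0.4071 0.3973 0.2017] rel clamp mm [1.7, 2.0, 2.7]
x [-0.001 -0.001 -1.   ] z [ 0.988 -0.156 -0.001] q [0.69 0.44 1.65 0.   1.05 0.85] F [ 0.7 -0.7 -0.8] w 0.0427
```

View pics/w2.png

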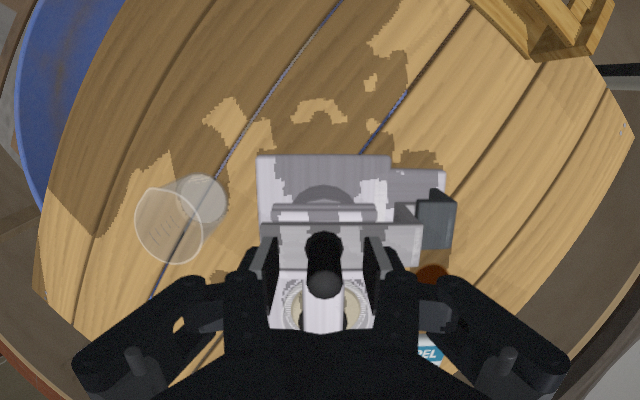

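The wrist view shows the knob at column 324, centred between the pads at columns 270 and 375. Next I close the gripper.

```bash
python3 -m inch '[[[1,0,0,0,0,0],[0,0,0,0,0,0],[0,0,0,0,0,0],[0,0,0,0,0,0],[0,0,0,0,0,0],[0,0,0,0,0,0]]]' 1 70
python3 - <<'E'
from chk import *
s,R,g=rep()
p,d=capture('wrist');cv2.imwrite('pics/w3.png',p[:,:,::-1])
E
```

```text
t: 3.42
tcp_pos: [0.4086, 0.3976, 0.184]
tcp_rot: [0.124, 1.566, -0.123]
ft_force: [1.7, -0.7, 6.2]
grip_width: 0.0142
t 3.42 tcp [0.4086 0.3976 0.184 ] grip [0.4086 0.3976 0.203 ] rel clamp mm [2.3, 0.5, 4.0]
x [ 0.001  0.001 -1.   ] z [ 0.988 -0.156  0.001] q [ 0.69  0.44  1.65 -0.    1.05  0.85] F [ 1.7 -0.7  6.2] w 0.0142
```

View pics/w3.png

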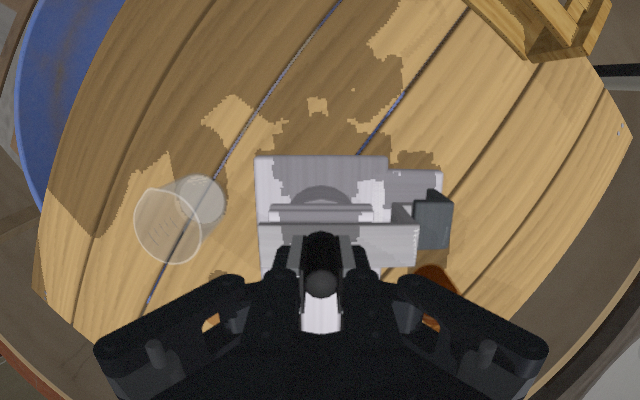

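The knob is held between both pads, seen at (322,280), with a 14 mm opening and low force. Now I pull along clamp +y, about 18 mm.

```bash
python3 -m inch '[[[-3,0.5,0,0,0,0],[-3,0.5,0,0,0,0],[-3,0.5,0,0,0,0],[-3,0.5,0,0,0,0],[-3,0.5,0,0,0,0],[-2.5,0.3,0,0,0,0],[0,0,0,0,0,0]]]'
python3 - <<'E'
from chk import *
s,R,g=rep()
print('F clamp',[round(float(s['ft_force']@e),1) for e in (ex,ey,ez)])
p,d=capture('wrist');cv2.imwrite('pics/w4.png',p[:,:,::-1])
p,d=capture('scene');cv2.imwrite('pics/s4.png',cv2.resize(p[140:300,220:420,::-1],None,fx=4,fy=3.5,interpolation=2))
E
```

```text
t: 4.35
tcp_pos: [0.392, 0.4003, 0.184]
tcp_rot: [0.124, 1.564, -0.122]
ft_force: [8.6, -2.4, 3.9]
grip_width: 0.0141
t 4.35 tcp [0.392  0.4003 0.184 ] grip [0.392  0.4003 0.203 ] rel clamp mm [2.3, 17.4, 4.0]
x [ 0.003  0.001 -1.   ] z [ 0.988 -0.156  0.003] q [ 0.71  0.42  1.67 -0.    1.04  0.87] F [ 8.6 -2.4  3.9] w 0.0141
F clamp [-1.1, -8.8, 3.9]
```

View pics/w4.png

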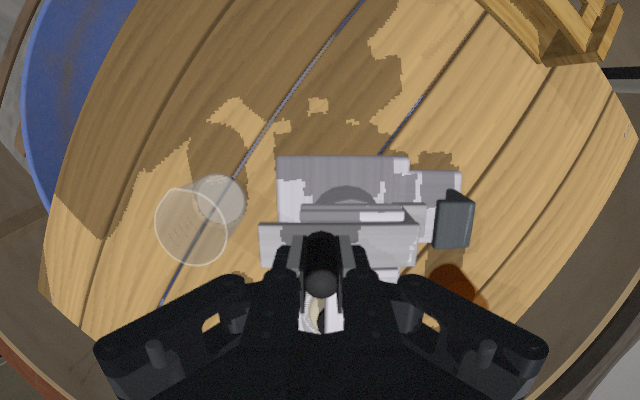

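View pics/s4.png

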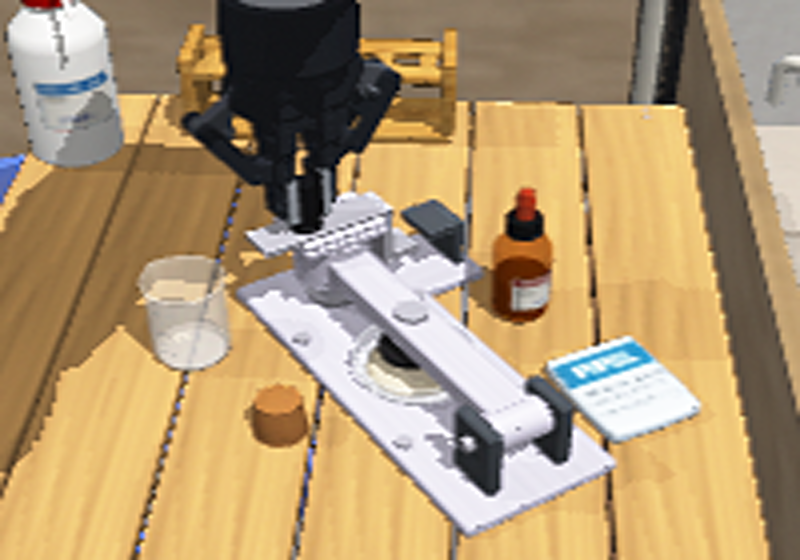

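The latch slide has moved clear of the catch: in the scene crop there is a gap between (390,215) and the catch at (432,220). The spring force of 8.8 N implies about 15–17 mm of travel. Next I work out the swing arc.

Run:
```python
from chk import *
r0=np.array([.1905,.043]);p=r0
for i in range(1,15):
    th=.045*i;c,s_=np.cos(th),np.sin(th)
    q=np.array([c*r0[0]-s_*r0[1],s_*r0[0]+c*r0[1]]);d=1e3*(q-p);p=q
    print(round(th,3),(d[0]*ex+d[1]*ez).round(1),'cup rise',round(190*s_,1))
print(-ey*.045)
```

```text
0.045 [-0.3 -2.1  8.5] cup rise 8.5
0.09 [-0.4 -2.5  8.4] cup rise 17.1
0.135 [-0.5 -2.8  8.3] cup rise 25.6
0.18 [-0.5 -3.2  8.2] cup rise 34.0
0.225 [-0.6 -3.6  8. ] cup rise 42.4
0.27 [-0.6 -3.9  7.8] cup rise 50.7
0.315 [-0.7 -4.3  7.6] cup rise 58.9
0.36 [-0.7 -4.6  7.4] cup rise 66.9
0.405 [-0.8 -4.9  7.2] cup rise 74.9
0.45 [-0.8 -5.2  7. ] cup rise 82.6
0.495 [-0.9 -5.6  6.8] cup rise 90.3
0.54 [-0.9 -5.8  6.5] cup rise 97.7
0.585 [-1.  -6.1  6.2] cup rise 104.9
0.63 [-1.  -6.4  5.9] cup rise 111.9
[ 0.0444465 -0.007038  -0.       ]
```

```bash
python3 -m inch '[[[-0.3,-2.1,8.5,0.0444,-0.007,0],[-0.4,-2.5,8.4,0.0444,-0.007,0],[-0.5,-2.8,8.3,0.0444,-0.007,0],[0,0,0,0,0,0]]]'
python3 - <<'E'
from chk import *
s,R,g=rep()
print('F clamp',[round(float(s['ft_force']@e),1) for e in (ex,ey,ez)])
p,d=capture('scene');cv2.imwrite('pics/s5.png',cv2.resize(p[140:300,220:420,::-1],None,fx=4,fy=3.5,interpolation=2))
E
```

```text
t: 4.95
tcp_pos: [0.391, 0.3928, 0.2094]
tcp_rot: [0.231, 1.55, -0.016]
ft_force: [10.0, 1.3, -1.3]
grip_width: 0.0137
t 4.95 tcp [0.391  0.3928 0.2094] grip [0.3905 0.3902 0.2283] rel clamp mm [-7.9, 17.3, 29.3]
x [ 0.025  0.135 -0.991] z [ 0.988 -0.157  0.003] q [0.66 0.33 1.74 0.11 0.97 0.76] F [10.   1.3 -1.3] w 0.0137
F clamp [2.8, -9.7, -1.3]
```

View pics/s5.png

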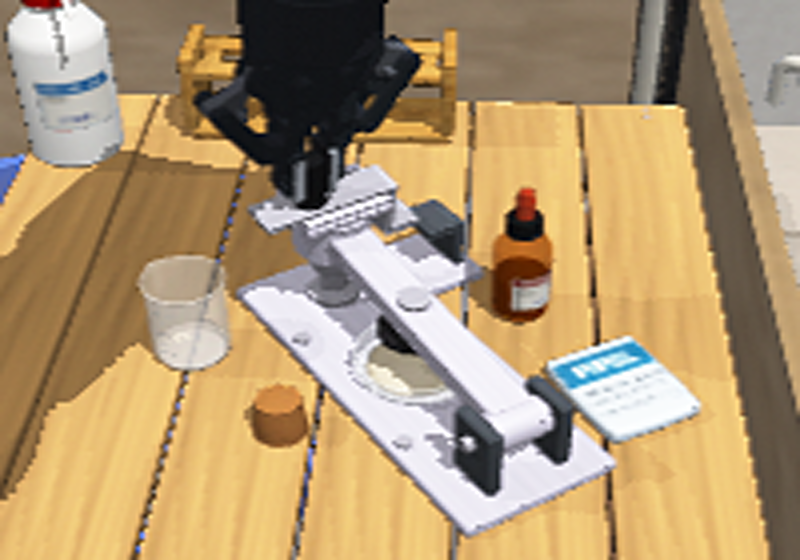

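The arm is coming up with the knob: the cup at (325,255) is now off the ball, forces are low and the latch is free. I continue the swing.

```bash
python3 -m inch '[[[-0.5,-3.2,8.2,0.0444,-0.007,0],[-0.6,-3.6,8,0.0444,-0.007,0],[-0.6,-3.9,7.8,0.0444,-0.007,0],[-0.7,-4.3,7.6,0.0444,-0.007,0],[-0.7,-4.6,7.4,0.0444,-0.007,0],[0,0,0,0,0,0]]]'
python3 - <<'E'
from chk import *
s,R,g=rep()
print('F clamp',[round(float(s['ft_force']@e),1) for e in (ex,ey,ez)])
E
```

```text
t: 5.75
tcp_pos: [0.388, 0.3732, 0.2487]
tcp_rot: [0.405, 1.516, 0.16]
ft_force: [9.5, 1.2, 0.3]
grip_width: 0.0138
t 5.75 tcp [0.388  0.3732 0.2487] grip [0.3869 0.3665 0.2664] rel clamp mm [-31.9, 17.1, 67.4]
x [ 0.06   0.35  -0.935] z [ 0.987 -0.158  0.004] q [0.55 0.2  1.86 0.36 0.87 0.5 ] F [9.5 1.2 0.3] w 0.0138
F clamp [2.7, -9.2, 0.3]
```

```bash
python3 -m inch '[[[-0.8,-4.9,7.2,0.0444,-0.007,0],[-0.8,-5.2,7,0.0444,-0.007,0],[-0.9,-5.6,6.8,0.0444,-0.007,0],[-0.9,-5.8,6.5,0.0444,-0.007,0],[-1,-6.1,6.2,0.0444,-0.007,0],[-1,-6.4,5.9,0.0444,-0.007,0],[0,0,0,0,0,0],[0,0,0,0,0,0]]]'
python3 - <<'E'
from chk import *
s,R,g=rep()
print('F clamp',[round(float(s['ft_force']@e),1) for e in (ex,ey,ez)])
p,d=capture('scene');cv2.imwrite('pics/s6.png',cv2.resize(p[140:300,220:420,::-1],None,fx=4,fy=3.5,interpolation=2))
np.save('pics/s6.npy',d)
p,d=capture('top');cv2.imwrite('pics/t6.png',cv2.resize(p[150:260,270:420,::-1],None,fx=5,fy=5,interpolation=2));np.save('pics/t6.npy',d)
p,d=capture('wrist');cv2.imwrite('pics/w6.png',p[:,:,::-1])
E
```

```text
t: 6.75
tcp_pos: [0.3829, 0.3393, 0.2882]
tcp_rot: [0.609, 1.457, 0.37]
ft_force: [10.3, 1.8, 0.8]
grip_width: 0.0139
t 6.75 tcp [0.3829 0.3393 0.2882] grip [0.381  0.3282 0.3036] rel clamp mm [-70.6, 17.0, 104.6]
x [ 0.097  0.582 -0.807] z [ 0.987 -0.159  0.004] q [0.36 0.07 2.   0.73 0.87 0.1 ] F [10.3  1.8  0.8] w 0.0139
F clamp [3.4, -9.9, 0.8]
```

View pics/s6.png

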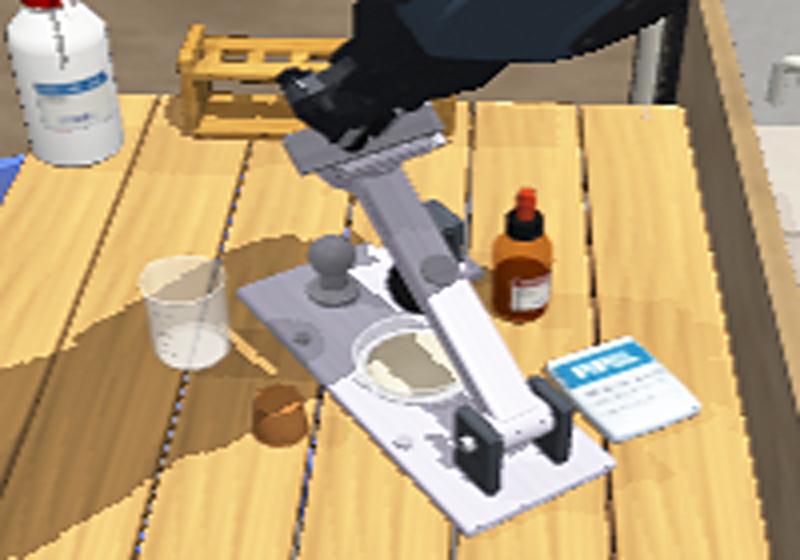

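View pics/t6.png

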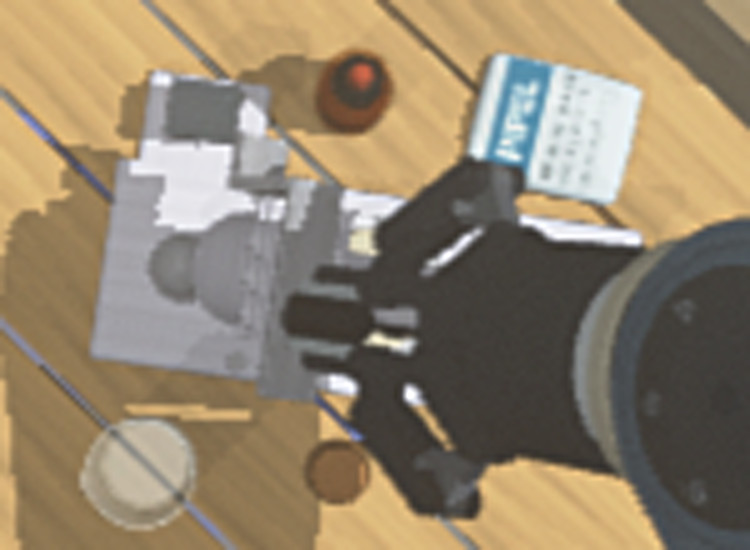

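View pics/w6.png

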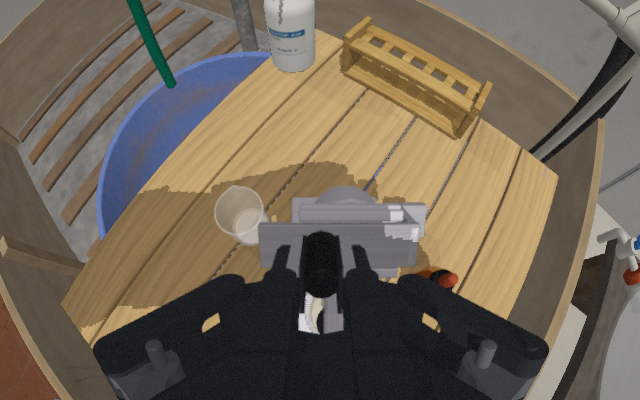

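The arm stands raised. The scene crop shows the cup end at (360,170), the bare ball at (330,258), and the dish, beaker, stopper, dropper and packet where they were. In the top view the bystanders are at the same pixels as before. I'll do one last check for stillness and then hand in.

```bash
python3 -m inch '[[[0,0,0,0,0,0],[0,0,0,0,0,0],[0,0,0,0,0,0],[0,0,0,0,0,0]]]'
python3 - <<'E'
from chk import *
s,R,g=rep()
r=g-hinge;a=np.arctan2(r@ez,r@ex)-np.arctan2(.062,.192);print('theta',a,'cup rise',190*np.sin(a),'dq',abs(s['dq']).max())
print(sign_off())
E
```

```text
t: 7.4
tcp_pos: [0.3828, 0.3394, 0.2882]
tcp_rot: [0.608, 1.457, 0.37]
ft_force: [10.0, 2.1, 0.7]
grip_width: 0.0142
t 7.4 tcp [0.3828 0.3394 0.2882] grip [0.381  0.3284 0.3035] rel clamp mm [-70.5, 17.0, 104.5]
x [ 0.097  0.582 -0.807] z [ 0.987 -0.159  0.004] q [0.36 0.07 2.   0.73 0.87 0.1 ] F [10.   2.1  0.7] w 0.0142
theta 0.6243575817722802 cup rise 111.06947320271945 dq 0.002256206510954177
the job is handed in; nothing more can be done
None
```

The job is done and handed in at about 7.4 s. The gripper is holding the clamp arm up and still, with its free end about 11 cm higher than where it sat (worked out from the gripper pose).

- **Latch:** I gripped the knob with its jaws across the clamp and pulled it about 17 mm along clamp +y. The spring pulled back with about 9 N, and the picture showed the slide clear of the catch before I lifted.
- **Swing:** I raised the arm along its arc to about 0.62 rad, turning the tool with it and never letting go.
- **Last checks:** The knob is still gripped (finger opening 14 mm), joint speeds are about zero, and the force reading is about 10 N, mostly the latch spring. By eye, the last pictures show the ball bare and the dish, stopper, dropper, packet and beaker where they were.
- **Disagreements:** The wrist-camera position for the knob differed from the scene and top cameras by 2–7 mm, so I set the grasp in between. The closed gripper read 14 mm on a knob given as 16 mm.

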